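# Swap the mixed-up bearing covers back to their own housings

### The job

The four aluminium covers were put back on the wrong bearing housings after washing: swap them round so that every housing carries the cover of its own flange shape, fully seated in the bore and turned so that the outlines line up. Keep the covers upright and never put one on the gritty bench itself: when you need a free spot, park a cover on the rubber mat, which is clear again at the end. Do not knock over the oil bottle.

Things in the scene. Friction and masses are not known exactly. Their poses are not given: they have to be found in the camera images.
- cover_square: Loose bare-aluminium bearing cover, 0.2 to 0.4 kg: square four-bolt flange, 92 x 92 mm. Origin: centre of its spigot's underside, z up. Spigot 6 mm deep, tapering from 41 to 31 mm across; flange from z = 6 to 15 mm; plain round hub to grip, 44 mm across, z = 15 to 40 mm, a 3 mm plug on top. Starts seated on a housing not its own.
- cover_round: Loose bare-aluminium bearing cover, 0.2 to 0.4 kg: round six-bolt flange, 88 mm across. Origin: centre of its spigot's underside, z up. Spigot 6 mm deep, tapering from 41 to 31 mm across; flange from z = 6 to 15 mm; plain round hub to grip, 44 mm across, z = 15 to 40 mm, a 3 mm plug on top. Starts seated on a housing not its own.
- cover_eared: Loose bare-aluminium bearing cover, 0.2 to 0.4 kg: two-eared flange: 72 mm disc with two ears 30 mm wide along x, 130 mm over all. Origin: centre of its spigot's underside, z up. Spigot 6 mm deep, tapering from 41 to 31 mm across; flange from z = 6 to 15 mm; plain round hub to grip, 44 mm across, z = 15 to 40 mm, a 3 mm plug on top. Starts seated on a housing not its own.
- cover_long: Loose bare-aluminium bearing cover, 0.2 to 0.4 kg: long rectangular four-bolt flange, 124 mm along x by 70 mm. Origin: centre of its spigot's underside, z up. Spigot 6 mm deep, tapering from 41 to 31 mm across; flange from z = 6 to 15 mm; plain round hub to grip, 44 mm across, z = 15 to 40 mm, a 3 mm plug on top. Starts seated on a housing not its own.
- housing_square: Heavy grey cast bearing housing, fixed, 44 mm high: square four-bolt flange, 92 x 92 mm, as on its own cover. Origin: centre of its underside, z up along the bore, which opens at the top, 46 mm across, 14 mm deep, alike in all four; a seated cover's origin is at z = 38 mm. Starts under a wrong cover; its flange shows beyond it.
- housing_round: Heavy grey cast bearing housing, fixed, 44 mm high: round six-bolt flange, 88 mm across, as on its own cover. Origin: centre of its underside, z up along the bore, which opens at the top, 46 mm across, 14 mm deep, alike in all four; a seated cover's origin is at z = 38 mm. Starts under a wrong cover; its flange shows beyond it.
- housing_eared: Heavy grey cast bearing housing, fixed, 44 mm high: two-eared flange: 72 mm disc with two ears 30 mm wide along x, 130 mm over all, as on its own cover. Origin: centre of its underside, z up along the bore, which opens at the top, 46 mm across, 14 mm deep, alike in all four; a seated cover's origin is at z = 38 mm. Starts under a wrong cover; its flange shows beyond it.
- housing_long: Heavy grey cast bearing housing, fixed, 44 mm high: long rectangular four-bolt flange, 124 mm along x by 70 mm, as on its own cover. Origin: centre of its underside, z up along the bore, which opens at the top, 46 mm across, 14 mm deep, alike in all four; a seated cover's origin is at z = 38 mm. Starts under a wrong cover; its flange shows beyond it.
- mat: The free spot: ribbed black rubber mat, 130 x 130 mm, 6 mm thick, lying fixed on the bench, empty at the start. Origin: centre of its underside, z up. A cover put down on it stands on its spigot, level, with its origin at z = 6 mm.
- oil_bottle: Bystander: black oil bottle with a red cap, 75 x 105 mm, 170 mm high, standing loose on the bench, about 0.95 kg. Origin: centre of its underside, z up.

How it is judged (in metres and radians):
At the end, for the whole second after the job is handed in: Every cover sits on the housing of its own shape: within 6 mm of its axis, origin 35.5 to 40.5 mm above the housing's underside (seated: 38), level to 0.08 rad, outlines aligned within 0.2 rad (round: any turn; square: any quarter turn; others: either way round), at rest (horizontal distance between cover_square and housing_square below 0.006 m and z of cover_square in the frame of housing_square between 0.0355 and 0.0405 m and angle between each of cover_square, cover_round, cover_eared, cover_long's own z axis and vertical below 0.08 rad and linear speed of each of cover_square, cover_round, cover_eared, cover_long below 0.01 m/s and angular speed of each of cover_square, cover_round, cover_eared, cover_long below 0.1 rad/s and (angle between the x axis of cover_square and the x axis of housing_square, either way round below 0.2 rad or angle between the x axis of cover_square and the y axis of housing_square, either way round below 0.2 rad) and horizontal distance between cover_round and housing_round below 0.006 m and z of cover_round in the frame of housing_round between 0.0355 and 0.0405 m and horizontal distance between cover_eared and housing_eared below 0.006 m and z of cover_eared in the frame of housing_eared between 0.0355 and 0.0405 m and angle between the x axis of cover_eared and the x axis of housing_eared, either way round below 0.2 rad and horizontal distance between cover_long and housing_long below 0.006 m and z of cover_long in the frame of housing_long between 0.0355 and 0.0405 m and angle between the x axis of cover_long and the x axis of housing_long, either way round below 0.2 rad); the robot touches nothing.
It fails at once if A cover was put down on the bench itself (its origin below 3 mm) or tipped by more than 0.6 rad (height (world z) of any of cover_square, cover_round, cover_eared, cover_long below 0.003 m or angle between any of cover_square, cover_round, cover_eared, cover_long's own z axis and vertical above 0.6 rad).
It fails at once if The oil bottle was knocked over (tipped by more than 0.5 rad) (angle between oil_bottle's own z axis and vertical above 0.5 rad).
It also fails if it takes over 120 s, if anything falls off the work surface, if the arm or the gripper's body presses on something with over 40 N, if the wrist force passes 120 N, or if a joint passes its speed limit or range.

### The arm

A 6-joint arm with a two-finger parallel gripper is mounted at the origin on the work surface. World frame = base frame: x ahead of the robot, y to its left, z up, the work surface at z = 0. Lengths are in m, angles in degrees, forces in N, time in s.
With the tool pointing down it reaches from about 0.35 to 0.875 m from the base axis. Payload 4.2 kg.
Tool frame: the origin (TCP) lies between the finger pads; the fingertips stand 14 mm ahead of it and the grasp point (between the pads) lies 5 mm behind it; z points along the fingers, y is the line along which they close (so a half turn about z gives the same grasp; the last joint's range is limited). The gripper opens to 87 mm and grips with 3 to 60 N. Pads are 19 mm wide; open, the fingers measure 117 mm over their backs; the gripper's body (75 mm by 190 mm) begins 51 mm behind the grasp point.
Start: joints at [14.817, 22.042, 0.453, 0, -68.411, -14.817], TCP at [0.625, 0, 0.211] pointing down, gripper open.
Joint ranges: [-179.83, 179.83], [-69.29, 118.12], [-61.27, 80.66], [-181.25, 117.63], [-171.15, -9.14], [-177.46, 177.46]. Speed limits (degrees/s): [159.86, 159.86, 180, 180, 180, 180].

### API

Orientations are given as a 3x3 rotation matrix whose columns are the frame's x, y, z axes.
In Python, from station import * gives the robot as it stands. The module is installed in compiled form; this text tells all that it offers.
- The arm moves only by the tool play_rows, never from a script. Its argument "steps" is a list of rows, each an object of numbers: "ax", "ay", "az": the turn, a rotation vector about the tool's x, y, z in degrees; "dx", "dy", "dz": the shift along the tool's x, y, z in mm; "claw": the finger opening in mm, from 0 to 87. A call has 1 to 20 rows; each row shifts and turns the commanded pose from where the row before left it, along the tool's axes as they then stand; what a row does not reach is not made up. A row lasts 1/10 s, in which the tool goes at most 50 mm and 8.59 degrees, less where a joint would pass 70% of its speed; a pose out of reach is approached as far as the arm can. A call with a gripper value outside its range is refused whole. The fingers move at their own pace and stop on an object; the grip force is fixed at half the most. Time passes only in rows, so rows that do not move let the fingers close. It gives the time, the measured TCP pose, the force, the opening and the grip force at its end, in the units of the state.
- sense(): the state, without advancing time (a new reading comes with each control period).
- capture(name): name is "scene" or "side" or "wrist"; returns a dict with "frame" (400x640x3 uint8, blue, green, red), "range_z" (400x640 float32, m along the optical axis (not along the pixel's ray), 0 where there is no reading), "fx", "fy", "cx", "cy" (pixels), "xyz" and "rotation" of the camera in the world. Camera axes: x right, y down, z forward; pixel columns grow to the right and rows downward; lengths in m; the calibration is good to about 2 mm. The wrist camera is an equidistant fisheye: a pixel r from the principal point sees the ray r / f radians off the axis. A picture is of the moment at which its call begins.
- finish_job(): hands the job in; it is judged then, once.
The state is a dict: "time_s": time; "joints": joint angles; "joint_velocities": joint speeds; "effort": joint torques, N m; "tcp_pos": TCP position; "ee_rot": TCP orientation; "wrist_force": force on the tool from outside, world axes, zero at the start; "moment": the same for the moment, N m; "gripper_width": opening from 0.0 (shut) to 1.0 (fully open); "gripper_force": force on a finger pad.
Only numpy, scipy, OpenCV 4.12 (cv2) and the standard library are available. Lean on these libraries where they do the work, as an engineer would, in place of code of your own. Each camera call takes 0.05 s, during which the arm holds its last target. There are 200 camera calls.

## Working session

There is one attempt and no reset: what is moved stays moved. The work goes in short steps, Python scripts to look and compute and a tool call to move; the robot and the scene stay as the last step left them, time stands still between calls to the robot, and variables do not carry over. Pictures are saved under pics/ and viewed, at most 14 in all, crops included, and the job is handed in when it is done.

Besides the shell and the picture viewer there is one more tool, called after "Call:" as name([rows], argument=value, ...), one row to a line, values as JSON. play_rows: Moves the arm, as the interface text tells. Its arguments: {"type":"object","properties":{"steps":{"type":"array"}},"required":["steps"]}

```bash
mkdir -p pics; cat > h.py <<'E'
from station import *
import numpy as np, cv2
def world(c):
    z=c["range_z"]; v,u=np.mgrid[0:400,0:640]
    p=np.stack([(u-c["cx"])/c["fx"]*z,(v-c["cy"])/c["fy"]*z,z],-1)
    return p@np.array(c["rotation"]).T+np.array(c["xyz"])
E
python3 - <<'E'
from h import *
for n in ("scene","side"):
    c=capture(n); cv2.imwrite(f"pics/{n}0.png",c["frame"]); np.savez(f"{n}0.npz",**c)
    print(n,c["xyz"],np.round(c["rotation"],3).tolist(),c["fx"])
s=sense(); print(s["tcp_pos"],s["ee_rot"],s["time_s"])
E
```

```text
scene [ 1.07225684 -0.74034591  0.71641002] [[0.851, 0.281, -0.443], [0.525, -0.476, 0.705], [-0.012, -0.833, -0.553]] 453.87337933266366
side [ 0.49496917 -0.6243573   0.60935068] [[0.999, -0.035, 0.026], [-0.042, -0.62, 0.784], [-0.011, -0.784, -0.621]] 364.65022963364
[6.24430868e-01 1.02512327e-05 2.10461057e-01] [[-2.09736291e-04 -9.99997974e-01 -2.00204092e-03]
 [-9.99999975e-01  2.09884657e-04 -7.38974840e-05]
 [ 7.43175320e-05  2.00202537e-03 -9.99997993e-01]] 0.1
```

View pics/scene0.png

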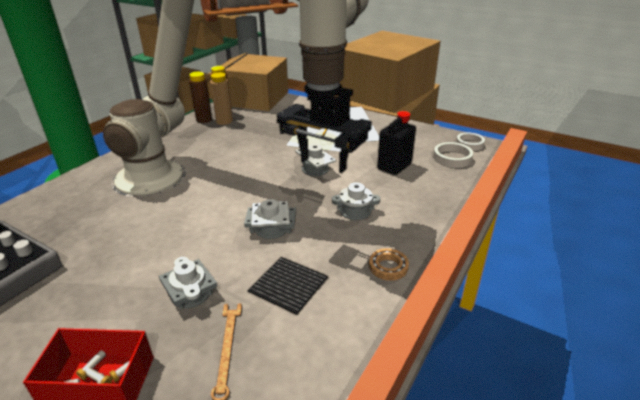

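View pics/side0.png

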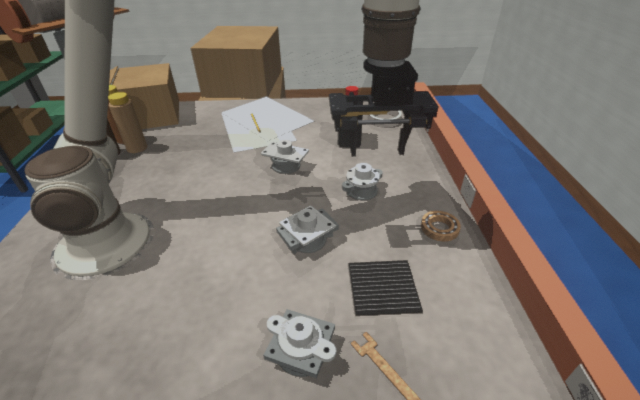

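The scene camera shows the four stacks at about (188,285), (270,215), (355,198) and (318,158). In the side view, the eared cover is at (300,338), square at (307,228), round at (362,178) and long at (285,152). The mat is at (385,287) and the bottle is behind the gripper at (350,120). Next I'll measure from depth.

```bash
cat > m.py <<'E'
from h import *
def load(n): return dict(np.load(f"{n}0.npz"))
C={n:load(n) for n in("scene","side")}
P=np.concatenate([world(c)[c["range_z"]>0] for c in C.values()])
P=P[(P[:,0]>.3)&(P[:,0]<.9)&(abs(P[:,1])<.6)]
if __name__=="__main__":
    ws=world(C["side"])
    for uv in((300,330),(307,214),(362,169),(285,144),(385,287),(345,125)): print(uv,np.round(ws[uv[1],uv[0]],4))
    tiles=[]
    for uv in((300,330),(307,214),(362,169),(285,144)):
        q=ws[uv[1],uv[0]]
        for n,c in C.items():
            w=world(c)[c["range_z"]>0]; d=w[np.hypot(*(w-q)[:,:2].T)<.03]
            hub=d[d[:,2]>.071]
            print(n,"hub n",len(hub),"z",np.round(np.percentile(hub[:,2],[10,50,90]),4),"circ",np.round((lambda t:(t[0],t[1]))(hub[:,:2].mean(0)),4))
            row=[]
            for z in(.053,.044):
                g=np.arange(-80,80,.8)/1000
                X,Y=np.meshgrid(q[0]+g,q[1]-g)
                pc=(np.stack([X,Y,0*X+z],-1)-c["xyz"])@c["rotation"]
                u=pc[...,0]/pc[...,2]*c["fx"]+c["cx"];v=pc[...,1]/pc[...,2]*c["fy"]+c["cy"]
                row.append(cv2.remap(c["frame"],u.astype(np.float32),v.astype(np.float32),cv2.INTER_CUBIC))
            tiles.append((n,row[0]))
    top=np.hstack([t for n,t in tiles if n=="side"]); bot=np.hstack([t for n,t in tiles if n=="scene"])
    cv2.imwrite("pics/ortho.png",np.vstack([top,bot]))
    h=np.histogram(P[:,2],bins=np.arange(-.01,.1,.002)); print(list(zip(np.round(h[1],3),h[0])))
    w=ws; f=C["side"]["frame"]; m=(f.max(-1)<45)&(abs(w[...,2]-.006)<.006)&(C["side"]["range_z"]>0)
    m=cv2.morphologyEx(m.astype(np.uint8),cv2.MORPH_CLOSE,np.ones((7,7)));n_,l,s,_=cv2.connectedComponentsWithStats(m);k=l[287,385] or 1+s[1:,4].argmax()
    r=cv2.minAreaRect((w[l==k][:,:2]*1000).astype(np.float32));print("mat",r)
E
python3 m.py
```

```text
(300, 330) [ 0.4662 -0.2988  0.0785]
(307, 214) [ 0.4797 -0.0186  0.079 ]
(362, 169) [0.6228 0.15   0.0784]
(285, 144) [0.4188 0.2951 0.0749]
(385, 287) [ 0.6333 -0.1668  0.0054]
(345, 125) [ 0.5557 -0.04    0.3045]
scene hub n 299 z [0.0748 0.08   0.0823] circ [ 0.4692 -0.2932]
side hub n 559 z [0.0755 0.0772 0.0791] circ [ 0.4644 -0.2954]
scene hub n 189 z [0.0738 0.08   0.0828] circ [ 0.4836 -0.0197]
side hub n 238 z [0.0743 0.0771 0.0787] circ [ 0.4784 -0.0218]
scene hub n 194 z [0.0752 0.0811 0.529 ] circ [0.6296 0.1569]
side hub n 147 z [0.0733 0.077  0.0791] circ [0.6255 0.1561]
scene hub n 113 z [0.0742 0.0802 0.0828] circ [0.4219 0.2941]
side hub n 116 z [0.0734 0.0769 0.0785] circ [0.4153 0.2915]
[(np.float64(-0.01), np.int64(0)), (np.float64(-0.008), np.int64(0)), (np.float64(-0.006), np.int64(88)), (np.float64(-0.004), np.int64(7993)), (np.float64(-0.002), np.int64(40943)), (np.float64(0.0), np.int64(31351)), (np.float64(0.002), np.int64(27788)), (np.float64(0.004), np.int64(10019)), (np.float64(0.006), np.int64(3743)), (np.float64(0.008), np.int64(2658)), (np.float64(0.0
[... 966 characters left out ...]
4(0.064), np.int64(525)), (np.float64(0.066), np.int64(647)), (np.float64(0.068), np.int64(1405)), (np.float64(0.07), np.int64(1159)), (np.float64(0.072), np.int64(952)), (np.float64(0.074), np.int64(608)), (np.float64(0.076), np.int64(1059)), (np.float64(0.078), np.int64(507)), (np.float64(0.08), np.int64(341)), (np.float64(0.082), np.int64(120)), (np.float64(0.084), np.int64(43)), (np.float64(0.086), np.int64(24)), (np.float64(0.088), np.int64(17)), (np.float64(0.09), np.int64(22)), (np.float64(0.092), np.int64(22)), (np.float64(0.094), np.int64(21)), (np.float64(0.096), np.int64(26))]
mat ((583.0310668945312, 190.1805877685547), (404.53253173828125, 57.394020080566406), 80.78337860107422)
```

View pics/ortho.png

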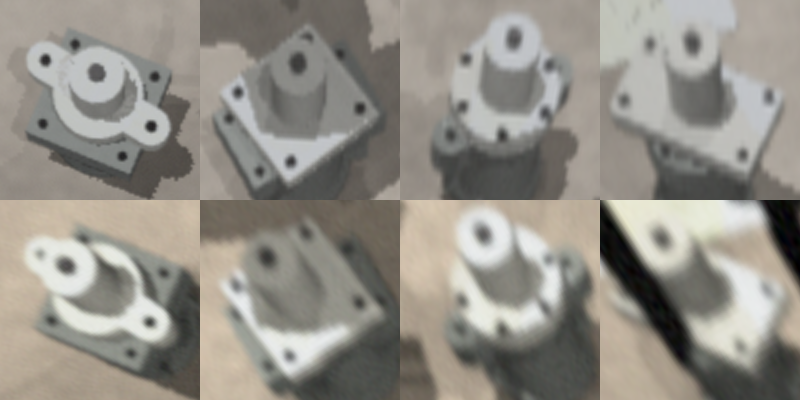

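The ortho tiles show four pairings: eared cover on the square housing, square on long, round on eared, and long on round. From the bolt holes, the cover angles are eared −32°, square 38° and long −24°. The housing angles are square −22°, long about 30° and eared about 32°. I still need the mat and the bottle.

```bash
python3 - <<'E'
from m import *
c=C["side"]
def hit(c,u,v,z):
    d=c["rotation"]@np.array([(u-c["cx"])/c["fx"],(v-c["cy"])/c["fy"],1]); return c["xyz"]+d*(z-c["xyz"][2])/d[2]
k=np.array([hit(c,*p,.006)[:2] for p in((349,263),(408,261),(420,311),(355,314))]); print("mat",k.round(3).tolist(),k.mean(0))
c=C["scene"]; w=world(c); f=c["frame"].astype(int)
red=(f[...,2]>150)&(f[...,1]<60)&(w[...,2]>.12)&(w[...,2]<.2)&(abs(w[...,1])<.6)&(w[...,0]<.9)
print("cap",red.sum(),w[red].mean(0))
b=(f.max(-1)<50)&(w[...,2]>.02)&(w[...,2]<.12)&(w[...,1]>.2)&(w[...,1]<.5)&(w[...,0]>.5)&(w[...,0]<.85)
print("bottle pts",b.sum(),np.percentile(w[b],[3,50,97],axis=0).round(3), cv2.minAreaRect((w[b][:,:2]*1000).astype(np.float32)))
E
```

```text
mat [[0.567, -0.1], [0.695, -0.101], [0.69, -0.226], [0.566, -0.226]] [ 0.62926113 -0.16346578]
cap 55 [0.628427   0.45999099 0.17246732]
bottle pts 979 [[0.589 0.384 0.024]
 [0.642 0.392 0.072]
 [0.664 0.462 0.117]] ((642.581298828125, 413.4398193359375), (110.91940307617188, 59.0007209777832), 42.88864517211914)
```

Call:
play_rows([
  {"dx":42,"dy":23},
  {"dx":42,"dy":23},
  {"dx":42,"dy":23},
  {"dx":42,"dy":23},
  {"dx":42,"dy":23},
  {"dx":42,"dy":23},
  {"dx":41,"dy":22,"claw":87},
  {"dx":0},
  {"dx":0},
])

```text
invalid input at $.steps[0]: expected keys ax, ay, az, dx, dy, dz, claw
```

```bash
python3 - <<'E'
from h import *
c=capture("wrist"); np.savez("wrist0.npz",**c)
c2=capture("side"); np.savez("side1.npz",**c2)
cv2.imwrite("pics/w0.png",np.vstack([c["frame"],])); cv2.imwrite("pics/s1.png",c2["frame"])
s=sense(); print(s["tcp_pos"],s["time_s"],s["wrist_force"],s["gripper_width"]); print(c["xyz"],c["rotation"],c["fx"],c["cx"],c["cy"])
E
```

```text
[ 6.24638331e-01 -1.17673510e-05  2.10802888e-01] 0.2 [-0.03919759 -0.47258129  0.26764152] 0.9983416537710535
[ 0.6257393  -0.06856699  0.38363261] [[-9.99999046e-01  1.02754960e-03 -9.22842564e-04]
 [ 7.62895718e-04  9.67959317e-01  2.51105910e-01]
 [ 1.15129784e-03  2.51104966e-01 -9.67959178e-01]] 309.70691628693146 318.0861519830589 200.6482869898766
```

View pics/w0.png

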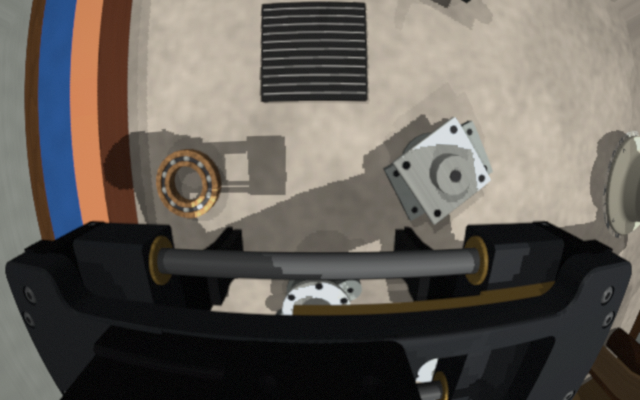

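The wrist view shows the mat at (314,52), the square cover on the long housing at (440,175), and the round stack at (320,298), partly hidden. The row format needs every key, so I'll resend the move.

Call:
play_rows([
  {"ax":0,"ay":0,"az":0,"dx":35,"dy":23,"dz":0,"claw":87},
  {"ax":0,"ay":0,"az":0,"dx":35,"dy":23,"dz":0,"claw":87},
  {"ax":0,"ay":0,"az":0,"dx":35,"dy":23,"dz":0,"claw":87},
  {"ax":0,"ay":0,"az":0,"dx":35,"dy":23,"dz":0,"claw":87},
  {"ax":0,"ay":0,"az":0,"dx":35,"dy":23,"dz":0,"claw":87},
  {"ax":0,"ay":0,"az":0,"dx":35,"dy":23,"dz":0,"claw":87},
  {"ax":0,"ay":0,"az":0,"dx":0,"dy":22,"dz":0,"claw":87},
  {"ax":0,"ay":0,"az":0,"dx":0,"dy":0,"dz":0,"claw":87},
])

```text
time_s: 1.0
tcp_pos: [0.4623, -0.2108, 0.2115]
ee_rot: [[-0.003, -1.0, -0.001], [-1.0, 0.003, 0.001], [-0.001, 0.001, -1.0]]
wrist_force: [-0.2, 0.3, -0.4]
gripper_width: 1.001
gripper_force: 0.0
```

```bash
cat >> h.py <<'E'
def proj(c,X):
    p=(X-np.array(c["xyz"]))@np.array(c["rotation"]); r=np.hypot(p[...,0],p[...,1]); k=c["fx"]*np.arctan2(r,p[...,2])/np.maximum(r,1e-9)
    return (k*p[...,0]+c["cx"]).astype(np.float32),(k*p[...,1]+c["cy"]).astype(np.float32)
def ortho(c,x,y,z,half=80,mm=.8):
    g=np.arange(-half,half,mm)/1000; X,Y=np.meshgrid(x+g,y-g)
    return cv2.remap(c["frame"],*proj(c,np.stack([X,Y,0*X+z],-1)),cv2.INTER_CUBIC)
E
python3 - <<'E'
from h import *
s=sense(); print(s["tcp_pos"],s["time_s"],s["wrist_force"])
a=dict(np.load("wrist0.npz")); b=capture("wrist"); np.savez("wrist1.npz",**b)
t=[ortho(a,.479,-.018,.053),ortho(a,.479,-.018,.044),ortho(b,.465,-.293,.053),ortho(b,.465,-.293,.044)]
t2=[ortho(b,.479,-.018,.053),ortho(a,.627,.16,.053),ortho(b,.629,-.163,.006),ortho(a,.629,-.163,.006)]
cv2.imwrite("pics/o1.png",np.vstack([np.hstack(t),np.hstack(t2)]))
E
```

```text
[ 0.46227998 -0.21076739  0.21148129] 1.0 [-0.16378879  0.33081369 -0.36815935]
```

View pics/o1.png

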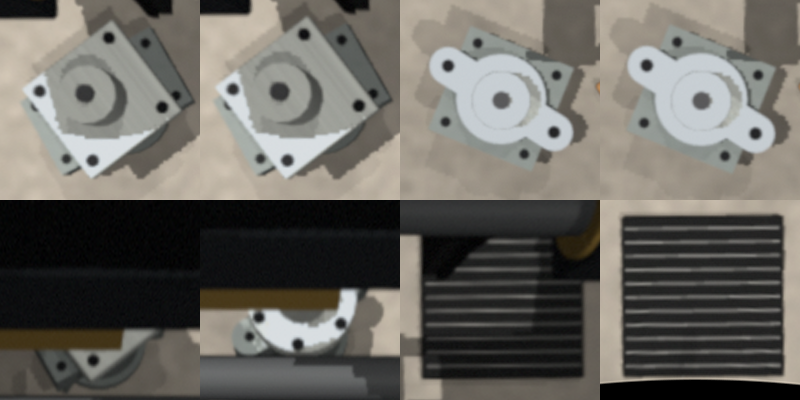

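Eared cover centre is (0.466, −0.292) at −31°, and the square housing is at −22.6°. Square cover centre is (0.480, −0.017) at 37.6°, with the long housing at about 29.5°. Mat centre is (0.631, −0.160), and its 128 mm size checks out.

Call:
play_rows([
  {"ax":0,"ay":0,"az":0,"dx":41,"dy":-2,"dz":0,"claw":87},
  {"ax":0,"ay":0,"az":0,"dx":40,"dy":-1,"dz":0,"claw":87},
  {"ax":0,"ay":0,"az":0,"dx":0,"dy":0,"dz":40,"claw":87},
  {"ax":0,"ay":0,"az":0,"dx":0,"dy":0,"dz":40,"claw":87},
  {"ax":0,"ay":0,"az":0,"dx":0,"dy":0,"dz":0,"claw":87},
  {"ax":0,"ay":0,"az":0,"dx":0,"dy":0,"dz":0,"claw":87},
])

```text
time_s: 1.65
tcp_pos: [0.469, -0.291, 0.1317]
ee_rot: [[0.002, -1.0, -0.001], [-1.0, -0.002, -0.001], [0.001, 0.001, -1.0]]
wrist_force: [0.8, 0.1, 1.7]
gripper_width: 1.003
gripper_force: 0.0
```

Call:
play_rows([
  {"ax":0,"ay":0,"az":0,"dx":1,"dy":2,"dz":30,"claw":87},
  {"ax":0,"ay":0,"az":0,"dx":0,"dy":0,"dz":22,"claw":87},
  {"ax":0,"ay":0,"az":0,"dx":0,"dy":0,"dz":9,"claw":87},
  {"ax":0,"ay":0,"az":0,"dx":0,"dy":0,"dz":0,"claw":87},
  {"ax":0,"ay":0,"az":0,"dx":0,"dy":0,"dz":0,"claw":40},
  {"ax":0,"ay":0,"az":0,"dx":0,"dy":0,"dz":0,"claw":40},
  {"ax":0,"ay":0,"az":0,"dx":0,"dy":0,"dz":0,"claw":40},
  {"ax":0,"ay":0,"az":0,"dx":0,"dy":0,"dz":0,"claw":40},
  {"ax":0,"ay":0,"az":0,"dx":0,"dy":0,"dz":0,"claw":40},
])

```text
time_s: 2.55
tcp_pos: [0.4661, -0.292, 0.0708]
ee_rot: [[-0.0, -1.0, 0.001], [-1.0, 0.0, -0.0], [0.0, -0.001, -1.0]]
wrist_force: [0.0, -0.6, -0.6]
gripper_width: 0.626
gripper_force: 0.0
```

Call:
play_rows([
  {"ax":0,"ay":0,"az":0,"dx":0,"dy":0,"dz":0,"claw":20},
  {"ax":0,"ay":0,"az":0,"dx":0,"dy":0,"dz":0,"claw":20},
  {"ax":0,"ay":0,"az":0,"dx":0,"dy":0,"dz":0,"claw":20},
  {"ax":0,"ay":0,"az":0,"dx":0,"dy":0,"dz":-10,"claw":20},
  {"ax":0,"ay":0,"az":0,"dx":0,"dy":0,"dz":-20,"claw":20},
  {"ax":0,"ay":0,"az":0,"dx":0,"dy":0,"dz":0,"claw":20},
])

```text
time_s: 3.15
tcp_pos: [0.4681, -0.2929, 0.1036]
ee_rot: [[0.001, -1.0, 0.006], [-1.0, -0.001, -0.003], [0.003, -0.006, -1.0]]
wrist_force: [0.7, -0.1, 1.4]
gripper_width: 0.235
gripper_force: 0.0
```

```bash
python3 - <<'E'
from h import *
b=capture("wrist"); np.savez("wrist2.npz",**b); c=capture("side")
cv2.imwrite("pics/a2.png",np.hstack([cv2.resize(b["frame"],(400,250)),cv2.resize(c["frame"][220:400,200:488],(400,250))]))
E
```

```text
(no output)
```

View pics/a2.png

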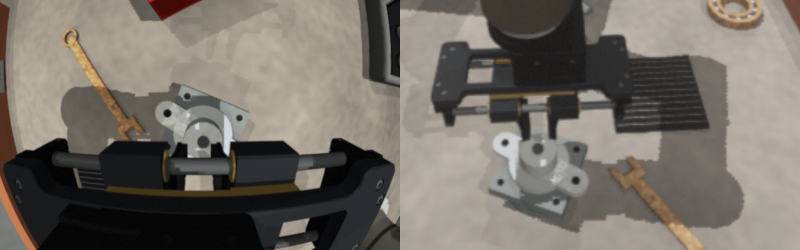

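The jaws closed to 20 mm with no hub between them. The picture shows the cover still seated on the square housing, wrist (203,140) and side (538,150), with the fingers above it. I probably lifted before the grip had formed, so I'll open, go down again and wait for contact.

Call:
play_rows([
  {"ax":0,"ay":0,"az":0,"dx":0,"dy":0,"dz":0,"claw":66},
  {"ax":0,"ay":0,"az":0,"dx":0,"dy":0,"dz":0,"claw":66},
  {"ax":0,"ay":0,"az":0,"dx":0,"dy":0,"dz":0,"claw":66},
  {"ax":0,"ay":0,"az":0,"dx":0,"dy":0,"dz":0,"claw":66},
  {"ax":0,"ay":0,"az":0,"dx":0,"dy":0,"dz":0,"claw":66},
  {"ax":0,"ay":0,"az":0,"dx":0,"dy":0,"dz":0,"claw":66},
  {"ax":0,"ay":0,"az":0,"dx":0,"dy":0,"dz":0,"claw":66},
  {"ax":0,"ay":0,"az":0,"dx":0,"dy":0,"dz":0,"claw":66},
])

```text
time_s: 4.05
tcp_pos: [0.466, -0.292, 0.1004]
ee_rot: [[-0.0, -1.0, -0.0], [-1.0, 0.0, 0.0], [-0.0, 0.0, -1.0]]
wrist_force: [-0.5, 1.0, -0.2]
gripper_width: 0.747
gripper_force: 0.0
```

```bash
python3 - <<'E'
from h import *
b=capture("wrist"); s=sense(); print(s["tcp_pos"],s["gripper_width"],s["ee_rot"])
t=[ortho(b,.466,-.292,z) for z in(.053,.078)]
c=capture("side"); cs=world(c); 
# ortho of side cam
def op(c,x,y,z):
    g=np.arange(-80,80,.8)/1000; X,Y=np.meshgrid(x+g,y-g); p=(np.stack([X,Y,0*X+z],-1)-c["xyz"])@np.array(c["rotation"])
    return cv2.remap(c["frame"],(p[...,0]/p[...,2]*c["fx"]+c["cx"]).astype(np.float32),(p[...,1]/p[...,2]*c["fy"]+c["cy"]).astype(np.float32),cv2.INTER_CUBIC)
t+=[op(c,.466,-.292,z) for z in (.053,.078)]
cv2.imwrite("pics/o2.png",np.hstack(t))
E
```

```text
[ 0.46599036 -0.29199058  0.10047907] 0.7518061292561986 [[ 3.96521612e-06 -9.99999999e-01  4.18306729e-05]
 [-9.99999999e-01 -3.96683840e-06 -3.87819509e-05]
 [ 3.87821168e-05 -4.18305191e-05 -9.99999998e-01]]
```

View pics/o2.png

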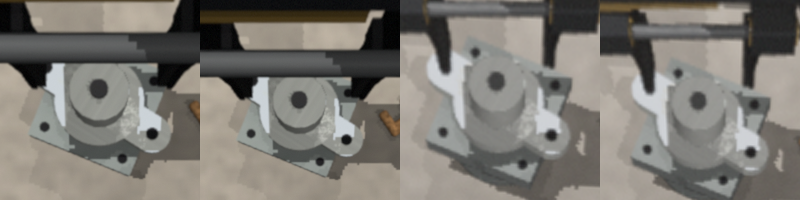

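The hub is at (299,99) in the ortho tile, which is (0.466, −0.291), and the fingers straddle it. Alignment is good, so I'll retry with a longer close.

Call:
play_rows([
  {"ax":0,"ay":0,"az":0,"dx":0,"dy":0,"dz":20,"claw":66},
  {"ax":0,"ay":0,"az":0,"dx":0,"dy":0,"dz":12,"claw":66},
  {"ax":0,"ay":0,"az":0,"dx":0,"dy":0,"dz":0,"claw":66},
  {"ax":0,"ay":0,"az":0,"dx":0,"dy":0,"dz":0,"claw":30},
  {"ax":0,"ay":0,"az":0,"dx":0,"dy":0,"dz":0,"claw":30},
  {"ax":0,"ay":0,"az":0,"dx":0,"dy":0,"dz":0,"claw":30},
  {"ax":0,"ay":0,"az":0,"dx":0,"dy":0,"dz":0,"claw":30},
  {"ax":0,"ay":0,"az":0,"dx":0,"dy":0,"dz":0,"claw":30},
])

```text
time_s: 4.95
tcp_pos: [0.4661, -0.292, 0.0688]
ee_rot: [[0.0, -1.0, 0.001], [-1.0, -0.0, -0.0], [0.0, -0.001, -1.0]]
wrist_force: [0.1, 0.3, 0.1]
gripper_width: 0.397
gripper_force: 0.0
```

```bash
python3 - <<'E'
from h import *
s=sense(); print(s["tcp_pos"],s["gripper_width"],s["gripper_force"])
c=capture("side"); d=capture("scene")
a=cv2.resize(c["frame"][220:400,220:400],(400,400),interpolation=cv2.INTER_CUBIC); b=cv2.resize(d["frame"][200:330,120:250],(400,400),interpolation=cv2.INTER_CUBIC)
cv2.imwrite("pics/a3.png",np.hstack([a,b]))
E
```

```text
[ 0.46613572 -0.29203757  0.06879675] 0.3971235043833054 0.0
```

View pics/a3.png

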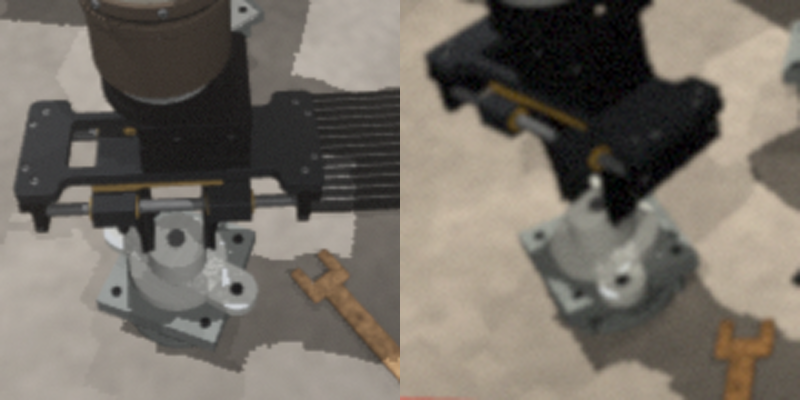

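The side crop shows finger tips at about (148,248) and (215,248) flanking the hub top at (178,240), with a gap narrower than the hub. They look higher or further back than intended. I'll check with dark depth points from both cameras.

```bash
python3 - <<'E'
from h import *
for n in("side","scene"):
    c=capture(n); w=world(c); f=c["frame"].max(-1); v=(c["range_z"]>0)&(abs(w[...,0]-.466)<.06)&(abs(w[...,1]+.292)<.08)
    d=v&(f<40)
    for lo in np.arange(.04,.14,.01):
        m=d&(w[...,2]>=lo)&(w[...,2]<lo+.01)
        if m.sum(): print(n,"dark z",round(lo,3),m.sum(),"x",np.percentile(w[m][:,0],[2,25,50,75,98]).round(3),"y",np.percentile(w[m][:,1],[2,50,98]).round(3))
    m=v&(f>70)&(w[...,2]>.072)&(w[...,2]<.09); print(n,"hub",m.sum(),np.percentile(w[m],[3,50,97],axis=0).round(3).tolist())
E
```

```text
side dark z 0.04 10 x [0.482 0.484 0.509 0.51  0.511] y [-0.337 -0.276 -0.271]
side dark z 0.05 14 x [0.422 0.444 0.507 0.508 0.508] y [-0.322 -0.319 -0.265]
side dark z 0.08 15 x [0.444 0.446 0.448 0.486 0.489] y [-0.305 -0.304 -0.302]
side dark z 0.09 30 x [0.444 0.447 0.448 0.486 0.489] y [-0.305 -0.303 -0.302]
side dark z 0.1 40 x [0.443 0.447 0.45  0.486 0.491] y [-0.305 -0.303 -0.291]
side dark z 0.11 30 x [0.442 0.444 0.447 0.45  0.49 ] y [-0.305 -0.303 -0.302]
side dark z 0.12 22 x [0.445 0.446 0.447 0.449 0.486] y [-0.304 -0.291 -0.285]
side dark z 0.13 1 x [0.446 0.446 0.446 0.446 0.446] y [-0.287 -0.287 -0.287]
side hub 454 [[0.45, -0.314, 0.073], [0.466, -0.298, 0.077], [0.481, -0.275, 0.081]]
scene dark z 0.04 2 x [0.511 0.512 0.512 0.513 0.514] y [-0.273 -0.273 -0.273]
scene dark z 0.08 32 x [0.447 0.451 0.488 0.491 0.493] y [-0.301 -0.295 -0.287]
scene dark z 0.09 68 x [0.446 0.452 0.485 0.491 0.493] y [-0.301 -0.295 -0.284]
scene dark z 0.1 54 x [0.446 0.451 0.485 0.493 0.494] y [-0.302 -0.298 -0.287]
scene dark z 0.11 43 x [0.444 0.45  0.492 0.494 0.496] y [-0.302 -0.3   -0.286]
scene dark z 0.12 29 x [0.439 0.446 0.492 0.496 0.498] y [-0.302 -0.3   -0.295]
scene dark z 0.13 12 x [0.443 0.446 0.447 0.491 0.497] y [-0.303 -0.301 -0.288]
scene hub 161 [[0.45, -0.311, 0.073], [0.467, -0.301, 0.08], [0.487, -0.28, 0.085]]
```

```bash
python3 - <<'E'
from h import *
for n in("side0","scene0"):
    c=dict(np.load(n+".npz")); w=world(c); f=c["frame"].max(-1)
    m=(c["range_z"]>0)&(f<45)&(abs(w[...,0]-.625)<.07)&(abs(w[...,1])<.03)&(w[...,2]>.1)&(w[...,2]<.27)
    z=np.sort(w[m][:,2]); print(n,m.sum(),z[:8].round(3)); 
    for lo in np.arange(.18,.26,.01):
        k=m&(w[...,2]>=lo)&(w[...,2]<lo+.01)
        if k.sum(): print(round(lo,2),k.sum(),np.percentile(w[k][:,0],[2,40,60,98]).round(3),np.percentile(w[k][:,1],[2,98]).round(3))
E
```

```text
side0 220 [0.224 0.226 0.227 0.228 0.228 0.228 0.228 0.229]
0.22 9 [0.576 0.67  0.672 0.674] [-0.013 -0.01 ]
0.23 41 [0.572 0.668 0.669 0.675] [-0.013  0.008]
0.24 39 [0.571 0.579 0.669 0.675] [-0.014 -0.005]
0.25 53 [0.569 0.578 0.669 0.677] [-0.014 -0.008]
0.26 78 [0.568 0.58  0.67  0.679] [-0.014 -0.   ]
scene0 216 [0.224 0.225 0.226 0.227 0.227 0.228 0.228 0.229]
0.22 14 [0.577 0.582 0.583 0.679] [-0.01   0.003]
0.23 52 [0.577 0.583 0.675 0.679] [-0.011  0.005]
0.24 44 [0.576 0.583 0.674 0.68 ] [-0.011  0.003]
0.25 48 [0.575 0.582 0.673 0.681] [-0.011  0.003]
0.26 58 [0.574 0.583 0.676 0.684] [-0.011  0.003]
```

The depth data show the real fingertips about 13.5 mm above the reported TCP, not 14 mm below it. The offset was the same at the start pose. So both closes happened over the hub's top. From here I'll use tip z = TCP z + 0.0135, which puts the grasp at TCP z ≈ 0.044.

Call:
play_rows([
  {"ax":0,"ay":0,"az":0,"dx":0,"dy":0,"dz":0,"claw":70},
  {"ax":0,"ay":0,"az":0,"dx":0,"dy":0,"dz":0,"claw":70},
  {"ax":0,"ay":0,"az":0,"dx":0,"dy":0,"dz":0,"claw":70},
  {"ax":0,"ay":0,"az":0,"dx":0,"dy":0,"dz":0,"claw":70},
  {"ax":0,"ay":0,"az":0,"dx":0,"dy":0,"dz":0,"claw":70},
  {"ax":0,"ay":0,"az":0,"dx":0,"dy":0,"dz":5,"claw":70},
  {"ax":0,"ay":0,"az":0,"dx":0,"dy":0,"dz":10,"claw":70},
  {"ax":0,"ay":0,"az":0,"dx":0,"dy":0,"dz":9,"claw":70},
  {"ax":0,"ay":0,"az":0,"dx":0,"dy":0,"dz":0,"claw":30},
  {"ax":0,"ay":0,"az":0,"dx":0,"dy":0,"dz":0,"claw":30},
  {"ax":0,"ay":0,"az":0,"dx":0,"dy":0,"dz":0,"claw":30},
  {"ax":0,"ay":0,"az":0,"dx":0,"dy":0,"dz":0,"claw":30},
  {"ax":0,"ay":0,"az":0,"dx":0,"dy":0,"dz":0,"claw":30},
  {"ax":0,"ay":0,"az":0,"dx":0,"dy":0,"dz":0,"claw":30},
])

```text
time_s: 6.55
tcp_pos: [0.465, -0.2918, 0.0444]
ee_rot: [[-0.0, -1.0, -0.002], [-1.0, 0.0, 0.001], [-0.001, 0.002, -1.0]]
wrist_force: [-2.1, -0.2, 1.5]
gripper_width: 0.5
gripper_force: 30.0
```

The grip is good: opening 43.5 mm, force 30 N. TCP sits about 6.5 mm above the cover origin. Now lift and carry to the mat.

Call:
play_rows([
  {"ax":0,"ay":0,"az":0,"dx":0,"dy":0,"dz":-10,"claw":30},
  {"ax":0,"ay":0,"az":0,"dx":0,"dy":0,"dz":-25,"claw":30},
  {"ax":0,"ay":0,"az":0,"dx":0,"dy":0,"dz":-15,"claw":30},
  {"ax":0,"ay":0,"az":0,"dx":-22,"dy":-27,"dz":0,"claw":30},
  {"ax":0,"ay":0,"az":0,"dx":-22,"dy":-28,"dz":0,"claw":30},
  {"ax":0,"ay":0,"az":0,"dx":-22,"dy":-28,"dz":0,"claw":30},
  {"ax":0,"ay":0,"az":0,"dx":-22,"dy":-28,"dz":0,"claw":30},
  {"ax":0,"ay":0,"az":0,"dx":-22,"dy":-27,"dz":0,"claw":30},
  {"ax":0,"ay":0,"az":0,"dx":-22,"dy":-27,"dz":0,"claw":30},
  {"ax":0,"ay":0,"az":0,"dx":0,"dy":0,"dz":0,"claw":30},
  {"ax":0,"ay":0,"az":0,"dx":0,"dy":0,"dz":0,"claw":30},
  {"ax":0,"ay":0,"az":0,"dx":0,"dy":0,"dz":0,"claw":30},
])

```text
time_s: 7.75
tcp_pos: [0.6301, -0.1602, 0.0941]
ee_rot: [[-0.001, -1.0, -0.001], [-1.0, 0.001, 0.0], [-0.0, 0.001, -1.0]]
wrist_force: [0.4, 0.6, -3.1]
gripper_width: 0.499
gripper_force: 30.0
```

```bash
python3 - <<'E'
from h import *
b=capture("wrist"); c=capture("side"); s=sense(); print(s["tcp_pos"],s["gripper_width"],s["gripper_force"],s["wrist_force"])
np.savez("wrist3.npz",**b)
cv2.imwrite("pics/a4.png",np.hstack([cv2.resize(b["frame"],(480,300)),cv2.resize(c["frame"][180:340,300:460],(300,300))]))
E
```

```text
[ 0.63012823 -0.16064461  0.09448524] 0.49879023053170285 29.998373170383275 [-0.02704874 -0.21084879 -3.79438265]
```

View pics/a4.png

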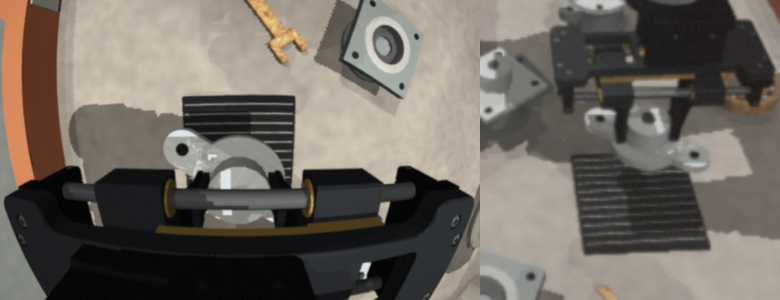

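The eared cover hangs level over the mat, wrist view around (230,165), with about 3.8 N of weight on the wrist. Lower it.

Call:
play_rows([
  {"ax":0,"ay":0,"az":0,"dx":0,"dy":0,"dz":40,"claw":30},
  {"ax":0,"ay":0,"az":0,"dx":0,"dy":0,"dz":27,"claw":30},
  {"ax":0,"ay":0,"az":0,"dx":0,"dy":0,"dz":10,"claw":30},
  {"ax":0,"ay":0,"az":0,"dx":0,"dy":0,"dz":3,"claw":30},
  {"ax":0,"ay":0,"az":0,"dx":0,"dy":0,"dz":0,"claw":30},
  {"ax":0,"ay":0,"az":0,"dx":0,"dy":0,"dz":1,"claw":30},
  {"ax":0,"ay":0,"az":0,"dx":0,"dy":0,"dz":0,"claw":30},
])

```text
time_s: 8.55
tcp_pos: [0.632, -0.1601, 0.015]
ee_rot: [[0.0, -1.0, 0.003], [-1.0, -0.0, -0.0], [0.0, -0.003, -1.0]]
wrist_force: [0.9, -0.4, -4.4]
gripper_width: 0.499
gripper_force: 30.0
```

Call:
play_rows([
  {"ax":0,"ay":0,"az":0,"dx":0,"dy":0,"dz":1,"claw":30},
  {"ax":0,"ay":0,"az":0,"dx":0,"dy":0,"dz":0,"claw":30},
  {"ax":0,"ay":0,"az":0,"dx":0,"dy":0,"dz":0,"claw":30},
])

```text
time_s: 8.85
tcp_pos: [0.631, -0.1599, 0.0127]
ee_rot: [[0.0, -1.0, 0.0], [-1.0, -0.0, -0.0], [0.0, -0.0, -1.0]]
wrist_force: [-0.6, -0.4, -3.1]
gripper_width: 0.501
gripper_force: 30.0
```

Call:
play_rows([
  {"ax":0,"ay":0,"az":0,"dx":0,"dy":0,"dz":0.5,"claw":70},
  {"ax":0,"ay":0,"az":0,"dx":0,"dy":0,"dz":0,"claw":70},
  {"ax":0,"ay":0,"az":0,"dx":0,"dy":0,"dz":0,"claw":70},
  {"ax":0,"ay":0,"az":0,"dx":0,"dy":0,"dz":0,"claw":70},
  {"ax":0,"ay":0,"az":0,"dx":0,"dy":0,"dz":-20,"claw":70},
  {"ax":0,"ay":0,"az":0,"dx":0,"dy":0,"dz":-33,"claw":70},
  {"ax":0,"ay":0,"az":0,"dx":0,"dy":0,"dz":-35,"claw":70},
  {"ax":0,"ay":0,"az":0,"dx":-24,"dy":25,"dz":0,"claw":70},
  {"ax":0,"ay":0,"az":0,"dx":-24,"dy":25,"dz":0,"claw":70},
  {"ax":0,"ay":0,"az":0,"dx":-24,"dy":25,"dz":0,"claw":70},
  {"ax":0,"ay":0,"az":0,"dx":-24,"dy":25,"dz":0,"claw":70},
  {"ax":0,"ay":0,"az":0,"dx":-24,"dy":25,"dz":0,"claw":70},
  {"ax":0,"ay":0,"az":0,"dx":-23,"dy":26,"dz":0,"claw":70},
  {"ax":0,"ay":0,"az":0,"dx":0,"dy":0,"dz":0,"claw":70},
  {"ax":0,"ay":0,"az":0,"dx":0,"dy":0,"dz":0,"claw":70},
])

```text
time_s: 10.35
tcp_pos: [0.4803, -0.0165, 0.1007]
ee_rot: [[0.002, -1.0, 0.002], [-1.0, -0.002, 0.0], [-0.0, -0.002, -1.0]]
wrist_force: [1.0, 0.5, -0.5]
gripper_width: 0.808
gripper_force: 0.0
```

```bash
python3 - <<'E'
from h import *
b=capture("wrist"); c=capture("side"); s=sense(); print(s["tcp_pos"],s["gripper_width"],s["wrist_force"])
np.savez("wrist4.npz",**b)
w=world(c)
for n,(x,y),lo in(("eared on mat",(.631,-.16),.038),("square",(.48,-.017),.072)):
    m=(c["range_z"]>0)&(np.hypot(w[...,0]-x,w[...,1]-y)<.035)&(w[...,2]>lo)&(w[...,2]<lo+.014)&(c["frame"].max(-1)>60)
    print(n,m.sum(),np.percentile(w[m],[3,50,97],axis=0).round(4).tolist())
t=[ortho(b,.48,-.017,.078),ortho(dict(np.load("wrist3.npz")),.466,-.292,.044)]
g=cv2.resize(c["frame"][180:340,300:500],(250,200)); cv2.imwrite("pics/a5.png",np.hstack(t+[g]))
E
```

```text
[ 0.48101854 -0.01705807  0.1003658 ] 0.8016992653774512 [-1.2005667  -0.04328763 -0.95714443]
eared on mat 349 [[0.6116, -0.1823, 0.0392], [0.6301, -0.1649, 0.045], [0.6495, -0.1428, 0.0487]]
square 229 [[0.4598, -0.0397, 0.0738], [0.4775, -0.022, 0.0769], [0.4973, 0.0001, 0.0803]]
```

View pics/a5.png

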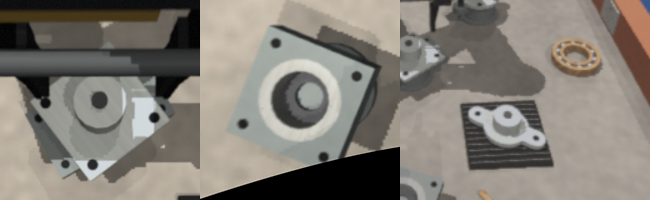

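The eared cover stands upright on the mat in the right tile. The square hub is centred at (99,100), and the empty square bore is at (299,99), which confirms (0.466, −0.292). Grip the square cover.

Call:
play_rows([
  {"ax":0,"ay":0,"az":0,"dx":0,"dy":0,"dz":30,"claw":70},
  {"ax":0,"ay":0,"az":0,"dx":0,"dy":0,"dz":20,"claw":70},
  {"ax":0,"ay":0,"az":0,"dx":0,"dy":0,"dz":6,"claw":70},
  {"ax":0,"ay":0,"az":0,"dx":0,"dy":0,"dz":0,"claw":30},
  {"ax":0,"ay":0,"az":0,"dx":0,"dy":0,"dz":0,"claw":30},
  {"ax":0,"ay":0,"az":0,"dx":0,"dy":0,"dz":0,"claw":30},
  {"ax":0,"ay":0,"az":0,"dx":0,"dy":0,"dz":0,"claw":30},
  {"ax":0,"ay":0,"az":0,"dx":0,"dy":0,"dz":0,"claw":30},
  {"ax":0,"ay":0,"az":0,"dx":0,"dy":0,"dz":0,"claw":30},
])

```text
time_s: 11.35
tcp_pos: [0.4793, -0.0172, 0.0442]
ee_rot: [[-0.0, -1.0, -0.001], [-1.0, 0.0, -0.0], [0.0, 0.001, -1.0]]
wrist_force: [-2.3, -0.0, 4.6]
gripper_width: 0.496
gripper_force: 30.0
```

Call:
play_rows([
  {"ax":0,"ay":0,"az":0,"dx":0,"dy":0,"dz":-10,"claw":30},
  {"ax":0,"ay":0,"az":0,"dx":0,"dy":0,"dz":-25,"claw":30},
  {"ax":0,"ay":0,"az":0,"dx":0,"dy":0,"dz":-15,"claw":30},
  {"ax":0,"ay":0,"az":0,"dx":39,"dy":2,"dz":0,"claw":30},
  {"ax":0,"ay":0,"az":0,"dx":39,"dy":2,"dz":0,"claw":30},
  {"ax":0,"ay":0,"az":0,"dx":39,"dy":2,"dz":0,"claw":30},
  {"ax":0,"ay":0,"az":0,"dx":39,"dy":2,"dz":0,"claw":30},
  {"ax":0,"ay":0,"az":0,"dx":39,"dy":2,"dz":0,"claw":30},
  {"ax":0,"ay":0,"az":0,"dx":39,"dy":2,"dz":0,"claw":30},
  {"ax":0,"ay":0,"az":0,"dx":41,"dy":2,"dz":0,"claw":30},
  {"ax":0,"ay":0,"az":-7.5,"dx":0,"dy":0,"dz":0,"claw":30},
  {"ax":0,"ay":0,"az":-7.5,"dx":0,"dy":0,"dz":0,"claw":30},
  {"ax":0,"ay":0,"az":-7.5,"dx":0,"dy":0,"dz":0,"claw":30},
  {"ax":0,"ay":0,"az":-7.5,"dx":0,"dy":0,"dz":0,"claw":30},
  {"ax":0,"ay":0,"az":0,"dx":0,"dy":0,"dz":0,"claw":30},
  {"ax":0,"ay":0,"az":0,"dx":0,"dy":0,"dz":0,"claw":30},
])

```text
time_s: 12.95
tcp_pos: [0.4661, -0.292, 0.0941]
ee_rot: [[0.498, -0.867, 0.0], [-0.867, -0.498, -0.0], [0.0, -0.0, -1.0]]
wrist_force: [0.0, 0.1, -1.6]
gripper_width: 0.501
gripper_force: 30.0
```

Call:
play_rows([
  {"ax":0,"ay":0,"az":0,"dx":0,"dy":0,"dz":25,"claw":30},
  {"ax":0,"ay":0,"az":0,"dx":0,"dy":0,"dz":15,"claw":30},
  {"ax":0,"ay":0,"az":0,"dx":0,"dy":0,"dz":6,"claw":30},
  {"ax":0,"ay":0,"az":0,"dx":0,"dy":0,"dz":3,"claw":30},
  {"ax":0,"ay":0,"az":0,"dx":0,"dy":0,"dz":0.5,"claw":30},
  {"ax":0,"ay":0,"az":0,"dx":0,"dy":0,"dz":0,"claw":30},
  {"ax":0,"ay":0,"az":0,"dx":0,"dy":0,"dz":0,"claw":30},
])

```text
time_s: 13.65
tcp_pos: [0.4665, -0.2922, 0.0452]
ee_rot: [[0.5, -0.866, 0.001], [-0.866, -0.5, -0.0], [0.001, -0.001, -1.0]]
wrist_force: [0.0, -0.6, -3.1]
gripper_width: 0.497
gripper_force: 30.0
```

Call:
play_rows([
  {"ax":0,"ay":0,"az":0,"dx":0,"dy":0,"dz":0,"claw":70},
  {"ax":0,"ay":0,"az":0,"dx":0,"dy":0,"dz":0,"claw":70},
  {"ax":0,"ay":0,"az":0,"dx":0,"dy":0,"dz":0,"claw":70},
  {"ax":0,"ay":0,"az":0,"dx":0,"dy":0,"dz":0,"claw":70},
  {"ax":0,"ay":0,"az":0,"dx":0,"dy":0,"dz":-20,"claw":70},
  {"ax":0,"ay":0,"az":0,"dx":0,"dy":0,"dz":-35,"claw":70},
  {"ax":0,"ay":0,"az":7.5,"dx":0,"dy":0,"dz":-20,"claw":70},
  {"ax":0,"ay":0,"az":7.5,"dx":0,"dy":0,"dz":-30,"claw":70},
  {"ax":0,"ay":0,"az":7.5,"dx":0,"dy":0,"dz":0,"claw":70},
  {"ax":0,"ay":0,"az":7.5,"dx":0,"dy":0,"dz":0,"claw":70},
  {"ax":0,"ay":0,"az":0,"dx":-45,"dy":4,"dz":0,"claw":70},
  {"ax":0,"ay":0,"az":0,"dx":-45,"dy":4,"dz":0,"claw":70},
  {"ax":0,"ay":0,"az":0,"dx":-45,"dy":4,"dz":0,"claw":70},
  {"ax":0,"ay":0,"az":0,"dx":0,"dy":0,"dz":0,"claw":70},
])

```text
time_s: 15.05
tcp_pos: [0.4534, -0.1534, 0.1498]
ee_rot: [[0.006, -1.0, 0.0], [-1.0, -0.006, 0.001], [-0.001, -0.0, -1.0]]
wrist_force: [-0.1, -0.4, 0.1]
gripper_width: 0.808
gripper_force: 0.0
```

```bash
python3 - <<'E'
from h import *
b=capture("wrist"); np.savez("wrist5.npz",**b); c=capture("side"); s=sense(); print(s["tcp_pos"],s["ee_rot"])
w=world(c); v=(c["range_z"]>0)&(np.hypot(w[...,0]-.466,w[...,1]+.292)<.06)
for lo,hi in((.046,.06),(.074,.084)):
    m=v&(w[...,2]>lo)&(w[...,2]<hi); print(lo,m.sum(),np.percentile(w[m],[2,50,98],axis=0).round(4).tolist())
cv2.imwrite("o5.png",ortho(b,.466,-.292,.053))
E
```

```text
[ 0.45426939 -0.15609762  0.14993669] [[ 2.63312104e-03 -9.99996027e-01  1.00655051e-03]
 [-9.99996516e-01 -2.63330859e-03 -1.85046287e-04]
 [ 1.87696110e-04 -1.00605975e-03 -9.99999476e-01]]
0.046 2223 [[0.4168, -0.3443, 0.0484], [0.468, -0.3074, 0.0521], [0.5164, -0.2447, 0.0548]]
0.074 530 [[0.447, -0.3136, 0.0745], [0.4662, -0.2953, 0.0771], [0.4856, -0.2743, 0.0811]]
```

Call:
play_rows([
  {"ax":0,"ay":0,"az":0,"dx":-45,"dy":4,"dz":0,"claw":70},
  {"ax":0,"ay":0,"az":0,"dx":-45,"dy":4,"dz":0,"claw":70},
  {"ax":0,"ay":0,"az":0,"dx":-45,"dy":4,"dz":0,"claw":70},
  {"ax":0,"ay":0,"az":0,"dx":-45,"dy":4,"dz":0,"claw":70},
  {"ax":0,"ay":0,"az":0,"dx":-45,"dy":4,"dz":0,"claw":70},
  {"ax":0,"ay":0,"az":0,"dx":-45,"dy":4,"dz":0,"claw":70},
  {"ax":0,"ay":0,"az":0,"dx":-45,"dy":4,"dz":0,"claw":70},
  {"ax":0,"ay":0,"az":0,"dx":-45,"dy":4,"dz":0,"claw":70},
  {"ax":0,"ay":0,"az":0,"dx":-45,"dy":4,"dz":0,"claw":70},
  {"ax":0,"ay":0,"az":0,"dx":-45,"dy":4,"dz":0,"claw":70},
  {"ax":0,"ay":0,"az":0,"dx":0,"dy":0,"dz":0,"claw":70},
  {"ax":0,"ay":0,"az":0,"dx":0,"dy":0,"dz":0,"claw":70},
])

```text
time_s: 16.35
tcp_pos: [0.4144, 0.293, 0.1489]
ee_rot: [[-0.0, -1.0, -0.001], [-1.0, 0.0, -0.001], [0.001, 0.001, -1.0]]
wrist_force: [-0.1, -0.1, -0.1]
gripper_width: 0.802
gripper_force: 0.0
```

```bash
python3 - <<'E'
from h import *
b=capture("wrist"); np.savez("wrist6.npz",**b); s=sense(); print(s["tcp_pos"],s["ee_rot"])
a=dict(np.load("wrist5.npz"))
t=[cv2.imread("o5.png"),ortho(b,.416,.2955,.078),ortho(b,.416,.2955,.053),cv2.resize(b["frame"][100:300,200:400],(200,200))]
cv2.imwrite("pics/a6.png",np.hstack(t))
E
```

```text
[0.41433636 0.29213506 0.14897042] [[-1.31965692e-03 -9.99998729e-01 -8.94415204e-04]
 [-9.99998569e-01  1.32060245e-03 -1.05738053e-03]
 [ 1.05856036e-03  8.93018544e-04 -9.99999041e-01]]
```

View pics/a6.png

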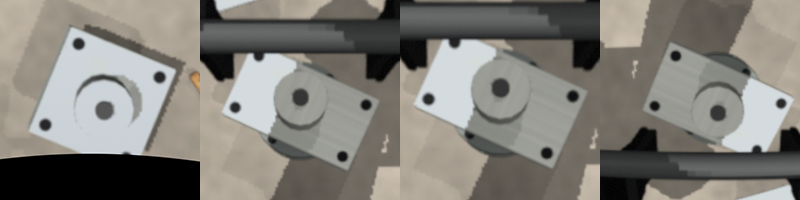

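The square cover is seated on its housing: no outline mismatch, flange top at z 0.052. The long cover's hub is at about (0.4165, 0.297), angle −24.6°. Descend and grip.

Call:
play_rows([
  {"ax":0,"ay":0,"az":0,"dx":-4,"dy":-2,"dz":40,"claw":70},
  {"ax":0,"ay":0,"az":0,"dx":0,"dy":0,"dz":35,"claw":70},
  {"ax":0,"ay":0,"az":0,"dx":0,"dy":0,"dz":22,"claw":70},
  {"ax":0,"ay":0,"az":0,"dx":0,"dy":0,"dz":8,"claw":70},
  {"ax":0,"ay":0,"az":0,"dx":0,"dy":0,"dz":0,"claw":30},
  {"ax":0,"ay":0,"az":0,"dx":0,"dy":0,"dz":0,"claw":30},
  {"ax":0,"ay":0,"az":0,"dx":0,"dy":0,"dz":0,"claw":30},
  {"ax":0,"ay":0,"az":0,"dx":0,"dy":0,"dz":0,"claw":30},
  {"ax":0,"ay":0,"az":0,"dx":0,"dy":0,"dz":0,"claw":30},
  {"ax":0,"ay":0,"az":0,"dx":0,"dy":0,"dz":0,"claw":30},
  {"ax":0,"ay":0,"az":0,"dx":0,"dy":0,"dz":0,"claw":30},
])

```text
time_s: 17.5
tcp_pos: [0.416, 0.2971, 0.0452]
ee_rot: [[0.0, -1.0, 0.0], [-1.0, -0.0, 0.0], [-0.0, -0.0, -1.0]]
wrist_force: [-2.9, -0.9, 5.7]
gripper_width: 0.494
gripper_force: 30.0
```

```bash
python3 - <<'E'
from h import *
c=capture("side"); 
def op(c,x,y,z):
    g=np.arange(-80,80,.4)/1000; X,Y=np.meshgrid(x+g,y-g); p=(np.stack([X,Y,0*X+z],-1)-c["xyz"])@np.array(c["rotation"])
    return cv2.remap(c["frame"],(p[...,0]/p[...,2]*c["fx"]+c["cx"]).astype(np.float32),(p[...,1]/p[...,2]*c["fy"]+c["cy"]).astype(np.float32),cv2.INTER_CUBIC)
cv2.imwrite("pics/a7.png",np.hstack([op(c,.48,-.017,.044),op(c,.627,.16,.044)]))
E
```

```text
(no output)
```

View pics/a7.png

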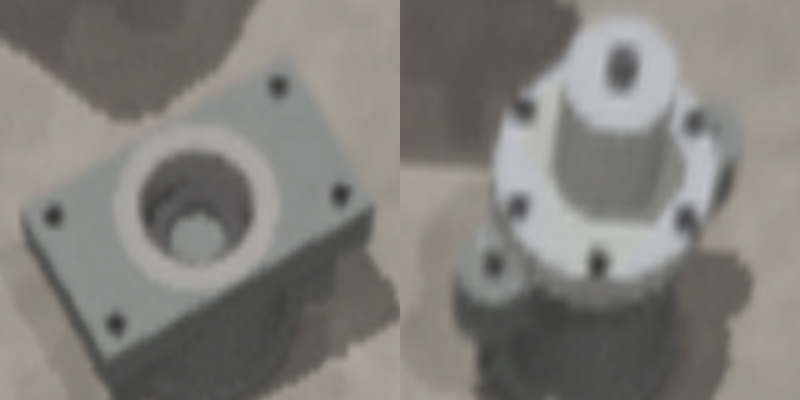

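The uncovered long housing shows holes at (53,216), (278,86), (340,194) and (116,324), so its angle is 30.0° and its centre (0.479, −0.018). The round cover centre works out at (0.627, 0.1615). The long cover needs a turn of +54.6°.

Call:
play_rows([
  {"ax":0,"ay":0,"az":0,"dx":0,"dy":0,"dz":-10,"claw":30},
  {"ax":0,"ay":0,"az":0,"dx":0,"dy":0,"dz":-25,"claw":30},
  {"ax":0,"ay":0,"az":0,"dx":0,"dy":0,"dz":-15,"claw":30},
  {"ax":0,"ay":0,"az":0,"dx":39,"dy":-8,"dz":0,"claw":30},
  {"ax":0,"ay":0,"az":0,"dx":39,"dy":-8,"dz":0,"claw":30},
  {"ax":0,"ay":0,"az":0,"dx":39,"dy":-8,"dz":0,"claw":30},
  {"ax":0,"ay":0,"az":0,"dx":39,"dy":-8,"dz":0,"claw":30},
  {"ax":0,"ay":0,"az":0,"dx":40,"dy":-8,"dz":0,"claw":30},
  {"ax":0,"ay":0,"az":0,"dx":40,"dy":-8,"dz":0,"claw":30},
  {"ax":0,"ay":0,"az":0,"dx":40,"dy":-8,"dz":0,"claw":30},
  {"ax":0,"ay":0,"az":0,"dx":39,"dy":-7,"dz":0,"claw":30},
  {"ax":0,"ay":0,"az":-7.8,"dx":0,"dy":0,"dz":0,"claw":30},
  {"ax":0,"ay":0,"az":-7.8,"dx":0,"dy":0,"dz":0,"claw":30},
  {"ax":0,"ay":0,"az":-7.8,"dx":0,"dy":0,"dz":0,"claw":30},
  {"ax":0,"ay":0,"az":-7.8,"dx":0,"dy":0,"dz":0,"claw":30},
  {"ax":0,"ay":0,"az":-7.8,"dx":0,"dy":0,"dz":0,"claw":30},
  {"ax":0,"ay":0,"az":-7.8,"dx":0,"dy":0,"dz":0,"claw":30},
  {"ax":0,"ay":0,"az":-7.8,"dx":0,"dy":0,"dz":0,"claw":30},
  {"ax":0,"ay":0,"az":0,"dx":0,"dy":0,"dz":0,"claw":30},
  {"ax":0,"ay":0,"az":0,"dx":0,"dy":0,"dz":0,"claw":30},
])

```text
time_s: 19.55
tcp_pos: [0.4788, -0.018, 0.0944]
ee_rot: [[0.813, -0.582, -0.0], [-0.582, -0.813, 0.0], [-0.0, 0.0, -1.0]]
wrist_force: [-0.0, -0.6, -2.2]
gripper_width: 0.5
gripper_force: 30.0
```

Call:
play_rows([
  {"ax":0,"ay":0,"az":0,"dx":0,"dy":0,"dz":25,"claw":30},
  {"ax":0,"ay":0,"az":0,"dx":0,"dy":0,"dz":15,"claw":30},
  {"ax":0,"ay":0,"az":0,"dx":0,"dy":0,"dz":6,"claw":30},
  {"ax":0,"ay":0,"az":0,"dx":0,"dy":0,"dz":3,"claw":30},
  {"ax":0,"ay":0,"az":0,"dx":0,"dy":0,"dz":0.5,"claw":30},
  {"ax":0,"ay":0,"az":0,"dx":0,"dy":0,"dz":0,"claw":30},
  {"ax":0,"ay":0,"az":0,"dx":0,"dy":0,"dz":0,"claw":30},
])

```text
time_s: 20.25
tcp_pos: [0.4795, -0.0178, 0.0455]
ee_rot: [[0.815, -0.579, 0.001], [-0.579, -0.815, 0.0], [0.001, -0.001, -1.0]]
wrist_force: [0.8, 0.8, -2.4]
gripper_width: 0.499
gripper_force: 30.0
```

Call:
play_rows([
  {"ax":0,"ay":0,"az":0,"dx":0,"dy":0,"dz":0,"claw":70},
  {"ax":0,"ay":0,"az":0,"dx":0,"dy":0,"dz":0,"claw":70},
  {"ax":0,"ay":0,"az":0,"dx":0,"dy":0,"dz":0,"claw":70},
  {"ax":0,"ay":0,"az":0,"dx":0,"dy":0,"dz":0,"claw":70},
  {"ax":0,"ay":0,"az":0,"dx":0,"dy":0,"dz":-20,"claw":70},
  {"ax":0,"ay":0,"az":0,"dx":0,"dy":0,"dz":-35,"claw":70},
  {"ax":0,"ay":0,"az":7.8,"dx":0,"dy":0,"dz":-20,"claw":70},
  {"ax":0,"ay":0,"az":7.8,"dx":0,"dy":0,"dz":-30,"claw":70},
  {"ax":0,"ay":0,"az":7.8,"dx":0,"dy":0,"dz":0,"claw":70},
  {"ax":0,"ay":0,"az":7.8,"dx":0,"dy":0,"dz":0,"claw":70},
  {"ax":0,"ay":0,"az":7.8,"dx":0,"dy":0,"dz":0,"claw":70},
  {"ax":0,"ay":0,"az":7.8,"dx":0,"dy":0,"dz":0,"claw":70},
  {"ax":0,"ay":0,"az":7.8,"dx":0,"dy":0,"dz":0,"claw":70},
  {"ax":0,"ay":0,"az":0,"dx":-36,"dy":-29,"dz":0,"claw":70},
  {"ax":0,"ay":0,"az":0,"dx":-36,"dy":-29,"dz":0,"claw":70},
  {"ax":0,"ay":0,"az":0,"dx":-36,"dy":-30,"dz":0,"claw":70},
  {"ax":0,"ay":0,"az":0,"dx":-36,"dy":-30,"dz":0,"claw":70},
  {"ax":0,"ay":0,"az":0,"dx":-36,"dy":-30,"dz":0,"claw":70},
  {"ax":0,"ay":0,"az":0,"dx":0,"dy":0,"dz":0,"claw":70},
  {"ax":0,"ay":0,"az":0,"dx":0,"dy":0,"dz":0,"claw":70},
])

```text
time_s: 22.25
tcp_pos: [0.6268, 0.1627, 0.1488]
ee_rot: [[0.001, -1.0, -0.002], [-1.0, -0.001, -0.001], [0.001, 0.002, -1.0]]
wrist_force: [0.7, -0.4, 0.4]
gripper_width: 0.807
gripper_force: 0.0
```

```bash
cat >> h.py <<'E'
def op(c,x,y,z,half=80,mm=.8):
    g=np.arange(-half,half,mm)/1000; X,Y=np.meshgrid(x+g,y-g); p=(np.stack([X,Y,0*X+z],-1)-c["xyz"])@np.array(c["rotation"])
    return cv2.remap(c["frame"],(p[...,0]/p[...,2]*c["fx"]+c["cx"]).astype(np.float32),(p[...,1]/p[...,2]*c["fy"]+c["cy"]).astype(np.float32),cv2.INTER_CUBIC)
E
python3 - <<'E'
from h import *
b=capture("wrist"); np.savez("wrist7.npz",**b); c=capture("side"); s=sense(); print(s["tcp_pos"])
cv2.imwrite("pics/a8.png",np.hstack([ortho(b,.627,.1615,.078),ortho(b,.627,.1615,.044),op(c,.4795,-.018,.053),op(c,.416,.297,.044)]))
w=world(c)
m=(c["range_z"]>0)&(np.hypot(w[...,0]-.48,w[...,1]+.018)<.06)&(w[...,2]>.046)&(w[...,2]<.06); print(np.percentile(w[m][:,2],[5,50,95]))
E
```

```text
[0.62621026 0.1612899  0.149704  ]
[0.04950867 0.0520685  0.05449316]
```

View pics/a8.png

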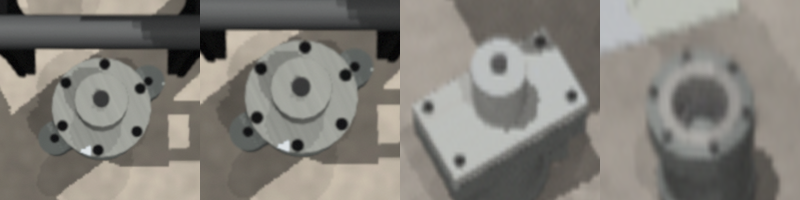

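The long cover is seated and aligned. The round hub is at (101,99), i.e. (0.628, 0.162). The eared housing's ear holes at (247,131) and (354,67) give 30.9° about (0.627, 0.162). The round housing's bore is at (0.417, 0.297). Grip the round cover.

Call:
play_rows([
  {"ax":0,"ay":0,"az":0,"dx":0,"dy":0,"dz":40,"claw":70},
  {"ax":0,"ay":0,"az":0,"dx":0,"dy":0,"dz":35,"claw":70},
  {"ax":0,"ay":0,"az":0,"dx":0,"dy":0,"dz":22,"claw":70},
  {"ax":0,"ay":0,"az":0,"dx":0,"dy":0,"dz":8,"claw":70},
  {"ax":0,"ay":0,"az":0,"dx":0,"dy":0,"dz":0,"claw":30},
  {"ax":0,"ay":0,"az":0,"dx":0,"dy":0,"dz":0,"claw":30},
  {"ax":0,"ay":0,"az":0,"dx":0,"dy":0,"dz":0,"claw":30},
  {"ax":0,"ay":0,"az":0,"dx":0,"dy":0,"dz":0,"claw":30},
  {"ax":0,"ay":0,"az":0,"dx":0,"dy":0,"dz":0,"claw":30},
  {"ax":0,"ay":0,"az":0,"dx":0,"dy":0,"dz":0,"claw":30},
  {"ax":0,"ay":0,"az":0,"dx":0,"dy":0,"dz":0,"claw":30},
])

```text
time_s: 23.45
tcp_pos: [0.6272, 0.1622, 0.0462]
ee_rot: [[0.0, -1.0, 0.001], [-1.0, -0.0, 0.0], [-0.0, -0.001, -1.0]]
wrist_force: [-2.8, 0.7, 6.8]
gripper_width: 0.496
gripper_force: 30.0
```

Call:
play_rows([
  {"ax":0,"ay":0,"az":0,"dx":0,"dy":0,"dz":-10,"claw":30},
  {"ax":0,"ay":0,"az":0,"dx":0,"dy":0,"dz":-25,"claw":30},
  {"ax":0,"ay":0,"az":0,"dx":0,"dy":0,"dz":-15,"claw":30},
  {"ax":0,"ay":0,"az":0,"dx":-22,"dy":35,"dz":0,"claw":30},
  {"ax":0,"ay":0,"az":0,"dx":-22,"dy":35,"dz":0,"claw":30},
  {"ax":0,"ay":0,"az":0,"dx":-22,"dy":35,"dz":0,"claw":30},
  {"ax":0,"ay":0,"az":0,"dx":-23,"dy":35,"dz":0,"claw":30},
  {"ax":0,"ay":0,"az":0,"dx":-23,"dy":35,"dz":0,"claw":30},
  {"ax":0,"ay":0,"az":0,"dx":-23,"dy":36,"dz":0,"claw":30},
  {"ax":0,"ay":0,"az":0,"dx":0,"dy":0,"dz":0,"claw":30},
  {"ax":0,"ay":0,"az":0,"dx":0,"dy":0,"dz":0,"claw":30},
  {"ax":0,"ay":0,"az":0,"dx":0,"dy":0,"dz":0,"claw":30},
])

```text
time_s: 24.65
tcp_pos: [0.4164, 0.2969, 0.095]
ee_rot: [[-0.0, -1.0, 0.0], [-1.0, 0.0, 0.0], [-0.0, -0.0, -1.0]]
wrist_force: [-1.0, 0.7, -2.1]
gripper_width: 0.499
gripper_force: 30.0
```

Call:
play_rows([
  {"ax":0,"ay":0,"az":0,"dx":0,"dy":0,"dz":25,"claw":30},
  {"ax":0,"ay":0,"az":0,"dx":0,"dy":0,"dz":15,"claw":30},
  {"ax":0,"ay":0,"az":0,"dx":0,"dy":0,"dz":6,"claw":30},
  {"ax":0,"ay":0,"az":0,"dx":0,"dy":0,"dz":3,"claw":30},
  {"ax":0,"ay":0,"az":0,"dx":0,"dy":0,"dz":0.5,"claw":30},
  {"ax":0,"ay":0,"az":0,"dx":0,"dy":0,"dz":0,"claw":30},
  {"ax":0,"ay":0,"az":0,"dx":0,"dy":0,"dz":0,"claw":30},
])

```text
time_s: 25.35
tcp_pos: [0.4167, 0.297, 0.0462]
ee_rot: [[-0.0, -1.0, 0.001], [-1.0, 0.0, 0.001], [-0.001, -0.001, -1.0]]
wrist_force: [-0.1, -1.9, 2.1]
gripper_width: 0.502
gripper_force: 30.0
```

Call:
play_rows([
  {"ax":0,"ay":0,"az":0,"dx":0,"dy":0,"dz":0,"claw":70},
  {"ax":0,"ay":0,"az":0,"dx":0,"dy":0,"dz":0,"claw":70},
  {"ax":0,"ay":0,"az":0,"dx":0,"dy":0,"dz":0,"claw":70},
  {"ax":0,"ay":0,"az":0,"dx":0,"dy":0,"dz":0,"claw":70},
  {"ax":0,"ay":0,"az":0,"dx":0,"dy":0,"dz":-20,"claw":70},
  {"ax":0,"ay":0,"az":0,"dx":0,"dy":0,"dz":-35,"claw":70},
  {"ax":0,"ay":0,"az":0,"dx":0,"dy":0,"dz":-20,"claw":70},
  {"ax":0,"ay":0,"az":0,"dx":41,"dy":-20,"dz":0,"claw":70},
  {"ax":0,"ay":0,"az":0,"dx":41,"dy":-20,"dz":0,"claw":70},
  {"ax":0,"ay":0,"az":0,"dx":41,"dy":-20,"dz":0,"claw":70},
  {"ax":0,"ay":0,"az":0,"dx":41,"dy":-20,"dz":0,"claw":70},
  {"ax":0,"ay":0,"az":0,"dx":41,"dy":-20,"dz":0,"claw":70},
  {"ax":0,"ay":0,"az":0,"dx":42,"dy":-20,"dz":0,"claw":70},
  {"ax":0,"ay":0,"az":0,"dx":42,"dy":-19,"dz":0,"claw":70},
  {"ax":0,"ay":0,"az":0,"dx":42,"dy":-19,"dz":0,"claw":70},
  {"ax":0,"ay":0,"az":0,"dx":42,"dy":-19,"dz":0,"claw":70},
  {"ax":0,"ay":0,"az":0,"dx":42,"dy":-19,"dz":0,"claw":70},
  {"ax":0,"ay":0,"az":0,"dx":42,"dy":-19,"dz":0,"claw":70},
  {"ax":0,"ay":0,"az":0,"dx":0,"dy":0,"dz":0,"claw":70},
  {"ax":0,"ay":0,"az":0,"dx":0,"dy":0,"dz":0,"claw":70},
])

```text
time_s: 27.35
tcp_pos: [0.6307, -0.1609, 0.1195]
ee_rot: [[-0.002, -1.0, -0.001], [-1.0, 0.002, 0.0], [-0.0, 0.001, -1.0]]
wrist_force: [0.9, 0.5, 0.1]
gripper_width: 0.802
gripper_force: 0.0
```

Call:
play_rows([
  {"ax":0,"ay":0,"az":0,"dx":0,"dy":0,"dz":40,"claw":70},
  {"ax":0,"ay":0,"az":0,"dx":0,"dy":0,"dz":35,"claw":70},
  {"ax":0,"ay":0,"az":0,"dx":0,"dy":0,"dz":22,"claw":70},
  {"ax":0,"ay":0,"az":0,"dx":0,"dy":0,"dz":9,"claw":70},
  {"ax":0,"ay":0,"az":0,"dx":0,"dy":0,"dz":0,"claw":30},
  {"ax":0,"ay":0,"az":0,"dx":0,"dy":0,"dz":0,"claw":30},
  {"ax":0,"ay":0,"az":0,"dx":0,"dy":0,"dz":0,"claw":30},
  {"ax":0,"ay":0,"az":0,"dx":0,"dy":0,"dz":0,"claw":30},
  {"ax":0,"ay":0,"az":0,"dx":0,"dy":0,"dz":0,"claw":30},
  {"ax":0,"ay":0,"az":0,"dx":0,"dy":0,"dz":0,"claw":30},
  {"ax":0,"ay":0,"az":0,"dx":0,"dy":0,"dz":0,"claw":30},
])

```text
time_s: 28.45
tcp_pos: [0.6313, -0.16, 0.0159]
ee_rot: [[0.0, -1.0, 0.001], [-1.0, -0.0, -0.0], [0.0, -0.001, -1.0]]
wrist_force: [-1.5, 1.8, 5.6]
gripper_width: 0.501
gripper_force: 30.0
```

Call:
play_rows([
  {"ax":0,"ay":0,"az":0,"dx":0,"dy":0,"dz":-10,"claw":30},
  {"ax":0,"ay":0,"az":0,"dx":0,"dy":0,"dz":-30,"claw":30},
  {"ax":0,"ay":0,"az":0,"dx":0,"dy":0,"dz":-30,"claw":30},
  {"ax":0,"ay":0,"az":0,"dx":0,"dy":0,"dz":-14,"claw":30},
  {"ax":0,"ay":0,"az":0,"dx":-40,"dy":0.5,"dz":0,"claw":30},
  {"ax":0,"ay":0,"az":0,"dx":-40,"dy":0.5,"dz":0,"claw":30},
  {"ax":0,"ay":0,"az":0,"dx":-40,"dy":0.5,"dz":0,"claw":30},
  {"ax":0,"ay":0,"az":0,"dx":-40,"dy":0.5,"dz":0,"claw":30},
  {"ax":0,"ay":0,"az":0,"dx":-40,"dy":0.5,"dz":0,"claw":30},
  {"ax":0,"ay":0,"az":0,"dx":-40,"dy":0.5,"dz":0,"claw":30},
  {"ax":0,"ay":0,"az":0,"dx":-41,"dy":0.5,"dz":0,"claw":30},
  {"ax":0,"ay":0,"az":0,"dx":-41,"dy":0.5,"dz":0,"claw":30},
  {"ax":0,"ay":0,"az":0,"dx":0,"dy":0,"dz":0,"claw":30},
])

```text
time_s: 29.75
tcp_pos: [0.6266, 0.1669, 0.0973]
ee_rot: [[0.005, -1.0, -0.0], [-1.0, -0.005, 0.001], [-0.001, 0.0, -1.0]]
wrist_force: [0.5, -0.9, -3.1]
gripper_width: 0.495
gripper_force: 30.0
```

Call:
play_rows([
  {"ax":0,"ay":0,"az":-7.75,"dx":0,"dy":0,"dz":0,"claw":30},
  {"ax":0,"ay":0,"az":-7.75,"dx":0,"dy":0,"dz":0,"claw":30},
  {"ax":0,"ay":0,"az":-7.75,"dx":0,"dy":0,"dz":0,"claw":30},
  {"ax":0,"ay":0,"az":-7.75,"dx":0,"dy":0,"dz":0,"claw":30},
  {"ax":0,"ay":0,"az":-7.75,"dx":0,"dy":0,"dz":0,"claw":30},
  {"ax":0,"ay":0,"az":-7.75,"dx":0,"dy":0,"dz":0,"claw":30},
  {"ax":0,"ay":0,"az":-7.75,"dx":0,"dy":0,"dz":0,"claw":30},
  {"ax":0,"ay":0,"az":-7.75,"dx":0,"dy":0,"dz":0,"claw":30},
  {"ax":0,"ay":0,"az":0,"dx":0,"dy":0,"dz":0,"claw":30},
  {"ax":0,"ay":0,"az":0,"dx":0,"dy":0,"dz":0,"claw":30},
  {"ax":0,"ay":0,"az":0,"dx":0,"dy":0,"dz":0,"claw":30},
])

```text
time_s: 30.85
tcp_pos: [0.6267, 0.1617, 0.0981]
ee_rot: [[0.882, -0.472, -0.001], [-0.472, -0.882, -0.0], [-0.001, 0.001, -1.0]]
wrist_force: [-1.2, 0.1, -3.4]
gripper_width: 0.499
gripper_force: 30.0
```

Call:
play_rows([
  {"ax":0,"ay":0,"az":0,"dx":0,"dy":0,"dz":25,"claw":30},
  {"ax":0,"ay":0,"az":0,"dx":0,"dy":0,"dz":15,"claw":30},
  {"ax":0,"ay":0,"az":0,"dx":0,"dy":0,"dz":6,"claw":30},
  {"ax":0,"ay":0,"az":0,"dx":0,"dy":0,"dz":3,"claw":30},
  {"ax":0,"ay":0,"az":0,"dx":0,"dy":0,"dz":0,"claw":30},
  {"ax":0,"ay":0,"az":0,"dx":0,"dy":0,"dz":0,"claw":30},
  {"ax":0,"ay":0,"az":0,"dx":0,"dy":0,"dz":0,"claw":30},
])

```text
time_s: 31.55
tcp_pos: [0.6276, 0.1623, 0.0505]
ee_rot: [[0.883, -0.469, 0.002], [-0.469, -0.883, 0.001], [0.001, -0.001, -1.0]]
wrist_force: [-0.4, -0.2, -4.1]
gripper_width: 0.502
gripper_force: 30.0
```

Call:
play_rows([
  {"ax":0,"ay":0,"az":0,"dx":0,"dy":0,"dz":1,"claw":30},
  {"ax":0,"ay":0,"az":0,"dx":0,"dy":0,"dz":1,"claw":30},
  {"ax":0,"ay":0,"az":0,"dx":0,"dy":0,"dz":0,"claw":30},
  {"ax":0,"ay":0,"az":0,"dx":0,"dy":0,"dz":0,"claw":30},
])

```text
time_s: 31.95
tcp_pos: [0.6272, 0.1621, 0.0479]
ee_rot: [[0.883, -0.469, 0.001], [-0.469, -0.883, 0.0], [0.0, -0.0, -1.0]]
wrist_force: [-1.2, 0.2, -0.2]
gripper_width: 0.497
gripper_force: 30.0
```

Call:
play_rows([
  {"ax":0,"ay":0,"az":0,"dx":0,"dy":0,"dz":0,"claw":70},
  {"ax":0,"ay":0,"az":0,"dx":0,"dy":0,"dz":0,"claw":70},
  {"ax":0,"ay":0,"az":0,"dx":0,"dy":0,"dz":0,"claw":70},
  {"ax":0,"ay":0,"az":0,"dx":0,"dy":0,"dz":0,"claw":70},
  {"ax":0,"ay":0,"az":0,"dx":0,"dy":0,"dz":-20,"claw":70},
  {"ax":0,"ay":0,"az":0,"dx":0,"dy":0,"dz":-40,"claw":70},
  {"ax":0,"ay":0,"az":7.75,"dx":0,"dy":0,"dz":-40,"claw":70},
  {"ax":0,"ay":0,"az":7.75,"dx":0,"dy":0,"dz":-40,"claw":70},
  {"ax":0,"ay":0,"az":7.75,"dx":0,"dy":0,"dz":-40,"claw":70},
  {"ax":0,"ay":0,"az":7.75,"dx":0,"dy":0,"dz":0,"claw":70},
  {"ax":0,"ay":0,"az":7.75,"dx":0,"dy":0,"dz":0,"claw":70},
  {"ax":0,"ay":0,"az":7.75,"dx":0,"dy":0,"dz":0,"claw":70},
  {"ax":0,"ay":0,"az":7.75,"dx":0,"dy":0,"dz":0,"claw":70},
  {"ax":0,"ay":0,"az":7.75,"dx":0,"dy":0,"dz":0,"claw":70},
  {"ax":0,"ay":0,"az":0,"dx":0,"dy":30,"dz":0,"claw":70},
  {"ax":0,"ay":0,"az":0,"dx":0,"dy":30,"dz":0,"claw":70},
  {"ax":0,"ay":0,"az":0,"dx":0,"dy":30,"dz":0,"claw":70},
  {"ax":0,"ay":0,"az":0,"dx":0,"dy":0,"dz":0,"claw":70},
  {"ax":0,"ay":0,"az":0,"dx":0,"dy":0,"dz":0,"claw":70},
])

```text
time_s: 33.85
tcp_pos: [0.537, 0.1622, 0.2283]
ee_rot: [[0.001, -1.0, 0.002], [-1.0, -0.001, 0.001], [-0.001, -0.002, -1.0]]
wrist_force: [0.4, -0.5, 1.0]
gripper_width: 0.802
gripper_force: 0.0
```

```bash
python3 - <<'E'
from h import *
c=capture("side"); b=capture("wrist"); d=capture("scene"); s=sense(); print(s["tcp_pos"],s["time_s"])
w=world(c); H=dict(sq=(.466,-.292),long=(.4795,-.018),round=(.416,.297),eared=(.627,.162))
for n,(x,y) in H.items():
    v=(c["range_z"]>0)&(np.hypot(w[...,0]-x,w[...,1]-y)<.065)
    for lo,hi in((.046,.06),(.073,.084)):
        m=v&(w[...,2]>lo)&(w[...,2]<hi); print(n,lo,m.sum(),np.percentile(w[m][:,2],[5,50,95]).round(4) if m.any() else "")
t=[op(c,*H[n],.053) for n in H]; u=[op(d,*H["sq"],.053),op(d,*H["long"],.053),ortho(b,*H["eared"],.053),op(d,*H["eared"],.053)]
cv2.imwrite("pics/fin.png",np.vstack([np.hstack(t),np.hstack(u)]))
E
```

```text
[0.53778031 0.16217091 0.22738623] 34.0
sq 0.046 2282 [0.0499 0.052  0.054 ]
sq 0.073 538 [0.0751 0.0771 0.0798]
long 0.046 951 [0.0488 0.052  0.0542]
long 0.073 223 [0.0748 0.0771 0.0802]
round 0.046 298 [0.048  0.0521 0.0557]
round 0.073 110 [0.0738 0.077  0.0797]
eared 0.046 402 [0.0477 0.0521 0.0559]
eared 0.073 140 [0.0746 0.0772 0.0798]
```

View pics/fin.png

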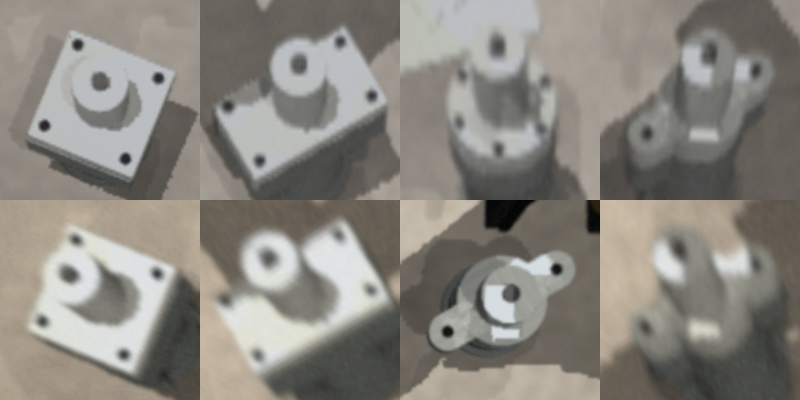

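All four covers sit at the seated height (flange tops at z 0.052, hub tops at 0.077), with outlines matching their housings. The eared cover's holes at (448,331) and (557,269) give 30°. The mat is clear and the arm is free, so I'll hand in.

```bash
python3 -c "
from station import *
print(finish_job())"
```

```text
the job is handed in; nothing more can be done
None
```

I swapped all four covers onto the housings of their own shape and handed the job in at about 34 s; in the last camera check they were seated and lined up, but the hand-in returned no verdict.

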